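# Put the lab containers back on their own equipment

## Robot

A 7-joint arm with a two-finger parallel gripper is mounted at the origin on the work surface. World frame = base frame: x ahead of the robot, y to its left, z up, the work surface at z = 0. Lengths are in mm, angles in rad, forces in N, time in s.
With the tool pointing down it reaches from about 400 to 900 mm from the base axis. Payload 5.5 kg.
Tool frame: the origin (TCP) lies on the centre line of the jaws, within the pads' length; the fingertips stand ahead of it and the grasp point (between the pads) lies 5 mm behind it (env.tcp_to_tips is the z of the fingertips in the tool frame, in mm); z points along the fingers, y is the line along which they close (so a half turn about z gives the same grasp; the last joint's range is limited). The gripper opens to 92 mm and grips with 3 to 60 N. Pads are 19 mm wide; open, the fingers measure 130 mm over their backs; the gripper's body (75 mm by 190 mm) begins 47 mm behind the grasp point.
Start: joints at [1.389, 0.501, -0.427, 1.55, 0.221, 1.138, -0.21], TCP at [279.711, -586.738, 240.729] pointing down, gripper open.
Joint ranges: [-2.88, 2.88], [-0.31, 2.03], [-1.54, 1.56], [0.2, 2.42], [-1.41, 4.55], [0.19, 2.02], [-2.57, 2.57]. Speed limits (rad/s): [2.57, 2.57, 3.14, 3.14, 3.14, 3.14, 3.14].

## Interface

Orientations are given as a rotation vector (axis times angle).
In Python, from plant import env, viewer, ticket gives the robot as it stands. The module is installed in compiled form; this text tells all that it offers.
- The arm moves only by the tool carry_out, never from a script. Its argument "plan" is a list of rows, each a list of 5 numbers: the opening, from 0 (shut) to 1 (fully open), then the shift along the tool's x, y, z in shares of 500 mm (1.0 is 500 mm), then the turn about the tool's z in fractions of the full range, 1 being 2 pi rad. In form: [[fingers, x, y, z, roll], ...]. A call has 1 to 20 rows; each row is the pose to reach, as a shift and turn from the pose commanded when the call began, along the tool's axes at that moment; what a row does not reach only later rows make up. A row lasts 1/12 s, in which the tool goes at most 41.7 mm and 7.16 degrees, less where a joint would pass 70% of its speed; a pose out of reach is approached as far as the arm can. Shift and turn numbers lie between -1 and 1, and a call with a number outside is refused. A call with a gripper value outside its range is refused whole. The fingers move at their own pace and stop on an object; "grip_force" is the grip in N (left out, the last holds). Time passes only in rows, so rows that repeat a pose let the fingers close. It gives the time, the measured TCP pose, the force, the opening and the grip force at its end, in the units of the state.
- env.observe(): the state, without advancing time (a new reading comes with each control period).
- viewer.capture(name): name is "scene" or "top" or "wrist"; returns the picture (384x512x3 uint8, red, green, blue); there is no depth.
- viewer.camera_model(name): a dict with "K" (3x3 intrinsics, pixels), "k1" (the pictures are not rectified: a ray, as slopes to the right and down, at radius r is drawn at 1 + k1 r^2 times it, then the intrinsics apply), "R" (3x3) and "t" (3): a world point X has camera coordinates R X + t; the wrist camera has in their place "hand_eye" (4x4, takes a point from camera to tool coordinates, whose origin is the TCP and whose axes are the flange's). Camera axes: x right, y down, z forward; pixel columns grow to the right and rows downward; lengths in mm; the calibration is good to about 2 mm. A picture is of the moment at which its call begins: read the wrist's pose just before it. camera_model takes no time and is no camera call.
- ticket.finish_job(): hands the job in; it is judged then, once.
The state is a dict: "time": time; "qpos": joint angles; "joint_vel": joint speeds; "joint_torque": joint torques, N m; "position": TCP position; "eef_rot": TCP orientation; "wrist_force": force on the tool from outside, world axes, zero at the start; "ft_torque": the same for the moment, N m; "width": finger opening in mm; "grasp_force": force on a finger pad.
Only numpy, scipy, OpenCV 4.12 (cv2) and the standard library are available. Lean on these libraries where they do the work, as an engineer would, in place of code of your own. Each camera call takes 0.05 s, during which the arm holds its last target. There are 200 camera calls.

## Task

The three containers on this laboratory bench stand on each other's equipment: move them round, one at a time, so that the tall bottle stands in the middle of the stirrer's square plate, the squat pot in the middle of the balance's round pan and the oblong tip box in the middle of the shallow metal tray. Set one of them down on the empty cork mat and let go of it there while you make the swap. Tip none of them over, leave all three upright and still in their places, and do not shift the dropper bottle, the tube rack or the pipette.

Things in the scene. Friction and masses are not known exactly. Their poses are not given: they have to be found in the camera images.
- bottle: Tall round white plastic bottle with a grey screw cap, 112 mm high, roughly 180 g (varies); body 52 mm across and straight-sided up to 80 mm, then a shoulder and a cap 34 mm across from 92 to 112 mm. Origin: centre of its underside; z up. Starts on the balance.
- pot: Squat round white pot with a wide grey screw lid, 52 mm high, roughly 120 g (varies); 56 mm across up to 34 mm, the lid 60 mm across above that. Origin: centre of its underside; z up. Starts on the tray.
- tipbox: Oblong closed pipette-tip box, white below with a grey lid, 84 mm long (its x) by 50 mm wide (its y) by 55 mm high, roughly 140 g (varies); a 3 mm latch sticks out of one short end. Origin: centre of its underside; z up. Starts on the stirrer.
- balance: Fixed white laboratory balance with a round steel pan, 104 mm across, whose top is 30 mm above the bench. Origin: at bench level straight below the middle of the pan; the housing, 20 mm high, 150 mm long in x (from -89 to +61 mm) and 124 mm wide in y, has its display at -x. The bottle starts on it; the pot belongs on it.
- stirrer: Fixed grey stirrer with a square white plate, 100 x 100 mm, whose top is 40 mm above the bench. Origin: at bench level straight below the middle of the plate; the housing, 34 mm high, 150 mm long in x (from -91 to +59 mm) and 116 mm wide in y, has two small knobs, 10 mm high, at -x. The tip box starts on it; the bottle belongs on it.
- tray: Fixed shallow open aluminium tray, 136 mm long (its x) by 112 mm wide (its y) outside; walls 4 mm thick, rim 12 mm and inner floor 4 mm above the bench. Origin: under its centre, at bench level. The pot starts in it; the tip box belongs in it, turned either way.
- mat: Fixed flat square cork mat, 120 x 120 mm, top 5 mm above the bench, empty at the start: the spot to park a container on. Origin: under its centre, at bench level.
- dropper: Small loose amber dropper bottle with a white tip, 26 mm across, 66 mm high. Not to be shifted. Origin: centre of its underside.
- rack: Loose grey tube rack with capped tubes, 106 mm long (x), 52 mm wide (y), 66 mm high over the caps. Not to be shifted. Origin: centre of its underside.
- pipette: Loose grey and white pipette lying on the bench along its x, from -122 mm (yellow plunger) to +120 mm (tip), at most 50 mm wide and 26 mm high. Not to be shifted. Origin: on the bench below its middle.
Mind the look-alikes: they are no part of the job. What is shaped like the pot but blue is not meant.

How it is judged:
By the outcome, as a careful person would: the job done as asked, in the order asked, and still so for the second after the job is handed in, with the robot touching nothing.
It also fails if it takes over 126 s, if anything falls off the work surface, if the arm or the gripper's body presses on something with over 40 N, if the wrist force passes 120 N, or if a joint passes its speed limit or range.

## Working session

There is one attempt and no reset: what is moved stays moved. The work goes in short steps, Python scripts to look and compute and a tool call to move; the robot and the scene stay as the last step left them, time stands still between calls to the robot, and variables do not carry over. Pictures are saved under pics/ and viewed, at most 15 in all, crops included, and the job is handed in when it is done.

Besides the shell and the picture viewer there is one more tool, called after "Call:" by a JSON object that holds its "name" and its "arguments". carry_out: Moves the arm, as the interface text tells. Its arguments: {"type":"object","properties":{"plan":{"type":"array","items":{"type":"array","items":{"type":"number"}}},"grip_force":{"type":"number"}},"required":["plan"]}

```bash
mkdir -p pics; ls; cat > h.py <<'E'
import numpy as np, cv2
from plant import env, viewer, ticket
from scipy.spatial.transform import Rotation as Ro
def cam(n):
    m=viewer.camera_model(n); K=np.array(m["K"],float); k1=m["k1"]
    if "R" in m: return K,k1,np.array(m["R"]),np.array(m["t"]).ravel()
    s=env.observe(); T=np.eye(4); T[:3,:3]=Ro.from_rotvec(s["eef_rot"]).as_matrix(); T[:3,3]=s["position"]
    W=np.linalg.inv(T@np.array(m["hand_eye"])); return K,k1,W[:3,:3],W[:3,3]
def proj(c,P):
    K,k1,R,t=c; p=np.atleast_2d(P)@R.T+t
    return cv2.projectPoints(np.atleast_2d(P).astype(float),cv2.Rodrigues(R)[0],t,K,np.array([k1,0,0,0,0.]))[0][:,0]
def back(c,uv,z):
    K,k1,R,t=c; n=cv2.undistortPoints(np.array(uv,float).reshape(-1,1,2),K,np.array([k1,0,0,0,0.]))[:,0]
    d=np.c_[n,np.ones(len(n))]@R; o=-R.T@t
    return o+d*((z-o[2])/d[:,2])[:,None]
def snap(n,f):
    im=viewer.capture(n); cv2.imwrite("pics/"+f+".png",cv2.cvtColor(im,cv2.COLOR_RGB2BGR)); return im
E
python3 - <<'E'
from h import *
s=env.observe();print(s,env.tcp_to_tips)
for n in("scene","top","wrist"):
    print(n,viewer.camera_model(n))
a=snap("top","top0");b=snap("scene","scene0")
for n in("top0","scene0"):
    i=cv2.imread(f"pics/{n}.png");cv2.imwrite(f"pics/{n}b.png",cv2.resize(i,(800,600),interpolation=cv2.INTER_CUBIC))
E
```

```text
pics
{'time': 0.0, 'qpos': array([ 1.38917886,  0.50185244, -0.42677317,  1.55147417,  0.22080219,
        1.13828137, -0.2103024 ]), 'joint_vel': array([ 0.00182036,  0.00038504,  0.00022314, -0.0001465 ,  0.00138796,
        0.0014756 ,  0.00044969]), 'joint_torque': array([-1.16917268e-03, -5.66593838e+01, -5.81643820e+00, -2.79114819e+01,
       -6.85241190e-02,  3.06796900e-02,  2.02375377e-04]), 'position': array([ 279.34712369, -586.15505722,  239.66379841]), 'eef_rot': array([-3.06232132e+00, -6.92612055e-01,  5.89306510e-04]), 'wrist_force': array([-1.00006135, -0.50524378, -0.10355996]), 'ft_torque': array([-0.00391671,  0.01001381,  0.00177224]), 'grasp_force': 0.0, 'width': 91.7772482053534} 14.0
scene {'K': array([[495.41754413,   0.        , 254.24229142],
       [  0.        , 495.41754413, 197.28215256],
       [  0.        ,   0.        ,   1.        ]]), 'k1': -0.15628432945073134, 'R': array([[-0.85857888,  0.51267922, -0.00152032],
       [ 0.39789397,  0.66447326, -0.63257859],
       [-0.32329969, -0.54372355, -0.77449468]]), 't': array([ 476.25471883, -121.4118
[... 311 characters left out ...]
568979e-02, -2.12607309e-01],
       [ 2.11943411e-01, -1.68050222e-02, -9.77137443e-01]]), 't': array([ -30.40146102,  540.19780676, 1465.58621681])}
wrist {'K': array([[311.5043584 ,   0.        , 246.55732947],
       [  0.        , 311.5043584 , 193.41822793],
       [  0.        ,   0.        ,   1.        ]]), 'k1': -0.031196898820747006, 'hand_eye': array([[-1.59489341e-04, -9.58680039e-01, -2.84486480e-01,
         7.82274064e+01],
       [ 9.99999987e-01, -1.49972460e-04, -5.52354380e-05,
        -1.61267073e-01],
       [ 1.02879745e-05, -2.84486485e-01,  9.58680051e-01,
        -1.44484077e+02],
       [ 0.00000000e+00,  0.00000000e+00,  0.00000000e+00,
         1.00000000e+00]])}
```

View pics/top0b.png

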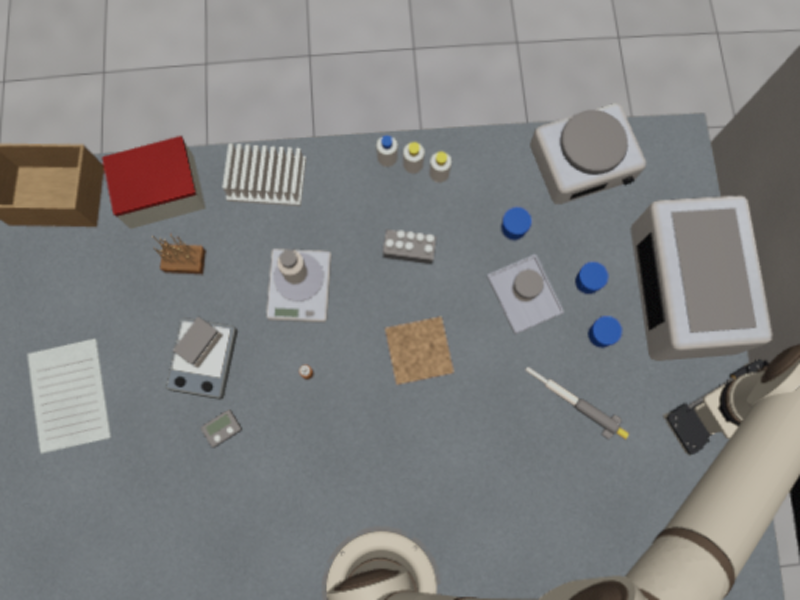

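View pics/scene0b.png

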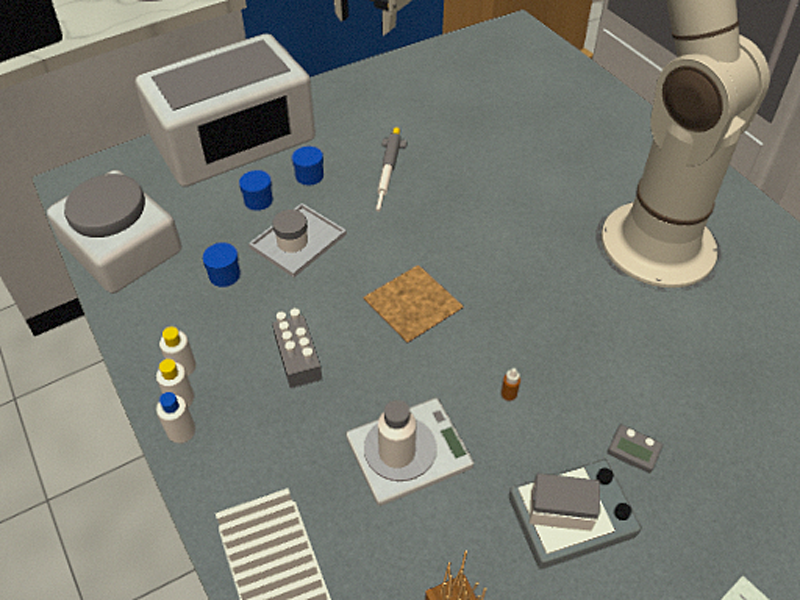

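The pot meant is the grey-lidded white one in the tray at (528,284) in the top view. The blue look-alikes at (516,222), (592,277) and (605,331) do not fit, by colour. The other things in the enlarged top view are:
- bottle cap at (290,258) on the balance (298,285)
- tip box at (197,342) on the stirrer (203,358)
- mat at (420,350)
- rack at (410,245)
- dropper at (306,372)
- pipette running from (528,370) to (627,436)

```bash
cat >> h.py <<'E'
def go(x,y,z,yaw=None,cmd=None):
    "shift (cm, tool axes) and roll (deg) to the TCP target; yaw = world angle (deg) of tool x, modulo 180"
    s=env.observe(); p=s["position"] if cmd is None else np.array(cmd); R=Ro.from_rotvec(s["eef_rot"]).as_matrix()
    y0=np.degrees(np.arctan2(R[1,0],R[0,0])); d=R.T@(np.array([x,y,z])-p)/10
    roll=0 if yaw is None else -((yaw-y0+90)%180-90)
    print("pos",np.round(s["position"],1),"yaw",round(y0,1),"-> shift",np.round(d,2),"roll",round(roll,1))
E
python3 - <<'E'
from h import *
c=cam("top"); q=lambda *p:(np.array(p)+.5)*.64-.5
def b(n,z,*p): r=back(c,q(*p),z); print(n,np.round(r[:,:2],0).tolist(),"mean",np.round(r.mean(0)[:2],1))
b("traycorners",12,(488,273),(537,256),(563,310),(516,331))
b("potlid",56,(528,284))
b("mat",5,(386,329),(443,318),(453,373),(397,382))
b("bottlecap",142,(290,258)); b("pan",30,(298,276))
b("balance housing",20,(271,249),(330,250),(328,320),(267,318))
b("tipboxtop",95,(196,319),(221,334),(199,364),(174,348))
b("stirplate/housing",34,(184,320),(236,326),(222,397),(168,388))
b("rack",55,(385,230),(435,236),(434,262),(384,256))
b("dropper",66,(307,369)); b("pip",15,(528,370),(627,436))
b("blue",52,(516,217),(592,272),(606,326))
go(0,0,0,0)
E
```

```text
traycorners [[610.0, -267.0], [639.0, -374.0], [519.0, -415.0], [483.0, -312.0]] mean [ 562.8 -342.1]
potlid [[570.0, -340.0]] mean [ 569.6 -339.5]
mat [[509.0, -46.0], [523.0, -165.0], [407.0, -175.0], [397.0, -60.0]] mean [ 458.9 -111.6]
bottlecap [[635.0, 128.0]] mean [634.8 128.5]
pan [[629.0, 128.0]] mean [628.5 127.5]
balance housing [[694.0, 183.0], [682.0, 59.0], [533.0, 72.0], [547.0, 197.0]] mean [614.2 127.5]
tipboxtop [[539.0, 325.0], [506.0, 276.0], [450.0, 321.0], [485.0, 369.0]] mean [494.7 322.5]
stirplate/housing [[553.0, 365.0], [532.0, 258.0], [390.0, 291.0], [415.0, 400.0]] mean [472.4 328.6]
rack [[706.0, -59.0], [685.0, -160.0], [630.0, -153.0], [650.0, -53.0]] mean [ 667.9 -106.2]
dropper [[429.0, 115.0]] mean [428.8 114.8]
pip [[400.0, -327.0], [251.0, -513.0]] mean [ 325.6 -420.2]
blue [[715.0, -332.0], [586.0, -475.0], [472.0, -488.0]] mean [ 590.9 -431.6]
pos [ 279.4 -586.2  239.8] yaw 25.5 -> shift [  0.   -64.9   24.09] roll 25.5
```

```bash
python3 - <<'E'
import cv2
i=cv2.imread("pics/top0.png")[135:245,290:405];cv2.imwrite("pics/crop1.png",cv2.resize(i,None,fx=5,fy=5,interpolation=cv2.INTER_CUBIC))
E
```

```text
(no output)
```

View pics/crop1.png

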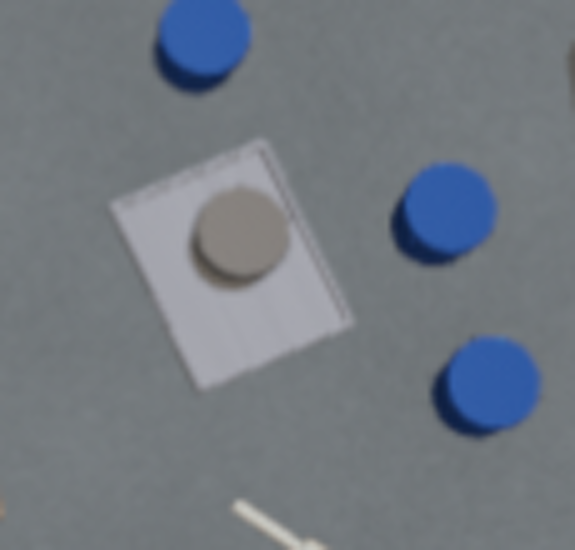

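The crop shows the grey pot lid at (241,233) inside the tray, whose corners are (112,203), (263,141), (352,323) and (203,388). The blue pots stand clear of it. Next I'll move the wrist above the tray.

```bash
python3 - <<'E'
from h import *
go(567,-341,260,20)
E
```

```text
pos [ 279.4 -586.2  239.8] yaw 25.5 -> shift [36.52 -9.76 -2.  ] roll 5.5
```

Units first: shifts go in shares of 500 mm and turns go in shares of 2 pi rad. So 36.5 cm / 50 = 0.73, -9.8 cm / 50 = -0.196, 5.5 degrees / 360 = 0.0153.

Call:
{"name": "carry_out", "arguments": {"plan": [[1, 0.73, -0.196, -0.04, 0.0153], [1, 0.73, -0.196, -0.04, 0.0153], [1, 0.73, -0.196, -0.04, 0.0153], [1, 0.73, -0.196, -0.04, 0.0153], [1, 0.73, -0.196, -0.04, 0.0153], [1, 0.73, -0.196, -0.04, 0.0153], [1, 0.73, -0.196, -0.04, 0.0153], [1, 0.73, -0.196, -0.04, 0.0153], [1, 0.73, -0.196, -0.04, 0.0153], [1, 0.73, -0.196, -0.04, 0.0153], [1, 0.73, -0.196, -0.04, 0.0153], [1, 0.73, -0.196, -0.04, 0.0153], [1, 0.73, -0.196, -0.04, 0.0153], [1, 0.73, -0.196, -0.04, 0.0153]]}}

```text
time: 1.27
position: [565.4, -343.3, 260.3]
eef_rot: [3.094, 0.54, -0.002]
wrist_force: [0.5, -0.7, -0.5]
width: 91.6
grasp_force: 0.0
```

```bash
python3 - <<'E'
from h import *
c=cam("wrist"); i=snap("wrist","w1"); go(567,-341,260,20)
np.save("c1.npy",np.array(c,dtype=object),allow_pickle=True)
print(proj(c,[[570,-340,56],[567,-341,12]]))
E
```

```text
pos [ 565.5 -343.2  260.5] yaw 19.8 -> shift [ 0.21 -0.15  0.05] roll -0.2
[[245.48944277 167.29553242]
 [245.54350397 162.65362479]]
```

View pics/w1.png

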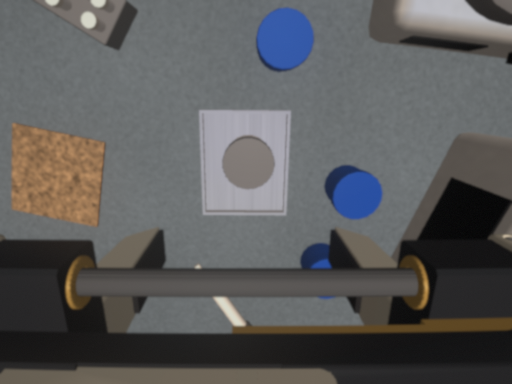

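The wrist view shows:
- lid centre at about (248,163)
- tray rim corners at (200,110), (291,110), (287,215), (203,215)
- mat corners at (12,124), (105,141), (98,226), (11,211)

```bash
cat >> h.py <<'E'
def quad(c,z,pts,n=""):
    r=back(c,pts,z)[:,:2]; e=np.roll(r,-1,0)-r
    print(n,"centre",np.round(r.mean(0),1),"sides",np.round(np.linalg.norm(e,axis=1)),"angles",np.round(np.degrees(np.arctan2(e[:,1],e[:,0])),1)); return r.mean(0)
E
python3 - <<'E'
from h import *
K,k1,R,t=np.load("c1.npy",allow_pickle=True); c=(K,k1,R,t)
quad(c,12,[(200,110),(291,110),(287,215),(203,215)],"tray")
quad(c,5,[(12,124),(105,141),(98,226),(11,211)],"mat")
im=cv2.imread("pics/w1.png").astype(int); cv2.setRNGSeed(0)
m=((im.max(2)<150)).astype(np.uint8); m[:112]=0;m[213:]=0;m[:,:206]=0;m[:,286:]=0
n,l,st,ce=cv2.connectedComponentsWithStats(m); k=1+st[1:,4].argmax()
(cx,cy),(a,b),an=cv2.fitEllipse(cv2.findContours((l==k).astype(np.uint8),0,1)[0][0]); print(cx,cy,a,b,st[k])
print("lid",back(c,[(cx,cy)],56), "diam",np.linalg.norm(np.diff(back(c,[(cx-a/2,cy),(cx+a/2,cy)],56),axis=0)))
go(567,-341,260,20)
E
```

```text
tray centre [ 564.  -341.6] sides [111. 137. 113. 137.] angles [ -70.2 -160.2  109.8   19.1]
mat centre [ 462.1 -110.3] sides [120. 120. 122. 121.] angles [ -80.9 -172.3   99.5    7. ]
247.87652587890625 161.90794372558594 51.62516403198242 53.28385543823242 [ 222  135   53   54 2232]
lid [[ 576.77553889 -340.44549122   56.        ]] diam 58.56895934461357
pos [ 565.5 -343.2  260.5] yaw 19.8 -> shift [ 0.21 -0.15  0.05] roll -0.2
```

```bash
python3 - <<'E'
from h import *
go(574,-340.4,40,20)
E
```

```text
pos [ 565.5 -343.2  260.5] yaw 19.8 -> shift [9.100e-01 2.000e-02 2.204e+01] roll -0.2
```

Converted, 22 cm / 50 = 0.44, 21 cm / 50 = 0.42.

Call:
{"name": "carry_out", "arguments": {"plan": [[1, 0.018, 0, 0, 0], [1, 0.018, 0, 0.08, 0], [1, 0.018, 0, 0.16, 0], [1, 0.018, 0, 0.24, 0], [1, 0.018, 0, 0.3, 0], [1, 0.018, 0, 0.36, 0], [1, 0.018, 0, 0.4, 0], [1, 0.018, 0, 0.42, 0], [1, 0.018, 0, 0.44, 0], [1, 0.018, 0, 0.44, 0], [0.9, 0.018, 0, 0.44, 0], [0.5, 0.018, 0, 0.44, 0], [0.5, 0.018, 0, 0.44, 0], [0.5, 0.018, 0, 0.44, 0], [0.5, 0.018, 0, 0.44, 0], [0.5, 0.018, 0, 0.44, 0], [0.5, 0.018, 0, 0.44, 0]], "grip_force": 15}}

```text
time: 2.73
position: [576.0, -338.6, 41.7]
eef_rot: [3.093, 0.545, 0.002]
wrist_force: [-0.2, -0.3, 4.7]
width: 59.3
grasp_force: 15.0
```

```bash
python3 - <<'E'
from h import *
go(574,-340.4,190,20)
go(462,-110.5,190,20)
E
```

```text
pos [ 576.  -338.6   41.7] yaw 20.0 -> shift [ -0.24   0.12 -14.83] roll -0.0
pos [ 576.  -338.6   41.7] yaw 20.0 -> shift [ -2.91 -25.32 -14.87] roll -0.0
```

Converted, -25.3 cm / 50 = -0.506, -24 cm / 50 = -0.48.

Call:
{"name": "carry_out", "arguments": {"plan": [[0.5, 0, 0, -0.06, 0], [0.5, 0, 0, -0.14, 0], [0.5, 0, 0, -0.2, 0], [0.5, -0.006, -0.04, -0.24, 0], [0.5, -0.014, -0.12, -0.24, 0], [0.5, -0.022, -0.2, -0.24, 0], [0.5, -0.03, -0.28, -0.24, 0], [0.5, -0.04, -0.36, -0.24, 0], [0.5, -0.05, -0.43, -0.24, 0], [0.5, -0.058, -0.48, -0.22, 0], [0.5, -0.058, -0.506, -0.2, 0], [0.5, -0.058, -0.506, -0.18, 0], [0.5, -0.058, -0.506, -0.14, 0], [0.5, -0.058, -0.506, -0.1, 0], [0.5, -0.058, -0.506, -0.06, 0], [0.5, -0.058, -0.506, -0.04, 0], [0.5, -0.058, -0.506, -0.02, 0], [0.5, -0.058, -0.506, -0.01, 0], [0.5, -0.058, -0.506, -0.004, 0], [0.5, -0.058, -0.506, -0.002, 0]]}}

```text
time: 4.4
position: [461.8, -110.5, 42.2]
eef_rot: [3.093, 0.545, -0.001]
wrist_force: [-4.6, 2.1, 15.2]
width: 60.0
grasp_force: 15.0
```

Converted, -18 cm / 50 = -0.36, -16 cm / 50 = -0.32.

Call:
{"name": "carry_out", "arguments": {"plan": [[0.5, 0, 0, 0, 0], [0.9, 0, 0, 0, 0], [1, 0, 0, 0, 0], [1, 0, 0, 0, 0], [1, 0, 0, 0, 0], [1, 0, 0, -0.02, 0], [1, 0, 0, -0.08, 0], [1, 0, 0, -0.16, 0], [1, 0, 0, -0.24, 0], [1, 0, 0, -0.32, 0], [1, 0, 0, -0.36, 0], [1, 0, 0, -0.36, 0]]}}

```text
time: 5.4
position: [465.1, -110.7, 227.6]
eef_rot: [3.089, 0.545, 0.014]
wrist_force: [1.2, -0.2, -0.1]
width: 91.7
grasp_force: 0.0
```

```bash
python3 - <<'E'
from h import *
go(480,325,280,15)
E
```

```text
pos [ 465.1 -110.7  227.6] yaw 20.0 -> shift [ 16.34 -40.4   -5.39] roll 5.0
```

Converted, -40.4 cm / 50 = -0.808, -5.4 cm / 50 = -0.108, 5 degrees / 360 = 0.0139.

Call:
{"name": "carry_out", "arguments": {"plan": [[1, 0.03, -0.074, -0.04, 0], [1, 0.06, -0.148, -0.1, 0], [1, 0.09, -0.22, -0.108, 0], [1, 0.12, -0.296, -0.108, 0.0056], [1, 0.15, -0.37, -0.108, 0.0111], [1, 0.18, -0.444, -0.108, 0.0139], [1, 0.21, -0.52, -0.108, 0.0139], [1, 0.24, -0.592, -0.108, 0.0139], [1, 0.27, -0.666, -0.108, 0.0139], [1, 0.3, -0.74, -0.108, 0.0139], [1, 0.326, -0.808, -0.108, 0.0139], [1, 0.326, -0.808, -0.108, 0.0139], [1, 0.326, -0.808, -0.108, 0.0139], [1, 0.326, -0.808, -0.108, 0.0139]]}}

```text
time: 6.57
position: [476.3, 324.4, 275.0]
eef_rot: [3.113, 0.411, -0.002]
wrist_force: [0.5, -0.4, 0.5]
width: 92.1
grasp_force: 0.0
```

```bash
python3 - <<'E'
from h import *
c=cam("wrist"); i=snap("wrist","w2"); np.save("c2.npy",np.array(c,dtype=object),allow_pickle=True)
print(env.observe()["position"])
i=cv2.imread("pics/w2.png");cv2.imwrite("pics/w2b.png",cv2.resize(i[:300],(800,469),interpolation=cv2.INTER_CUBIC))
E
```

```text
[476.92018772 323.38690931 275.09342295]
```

View pics/w2b.png

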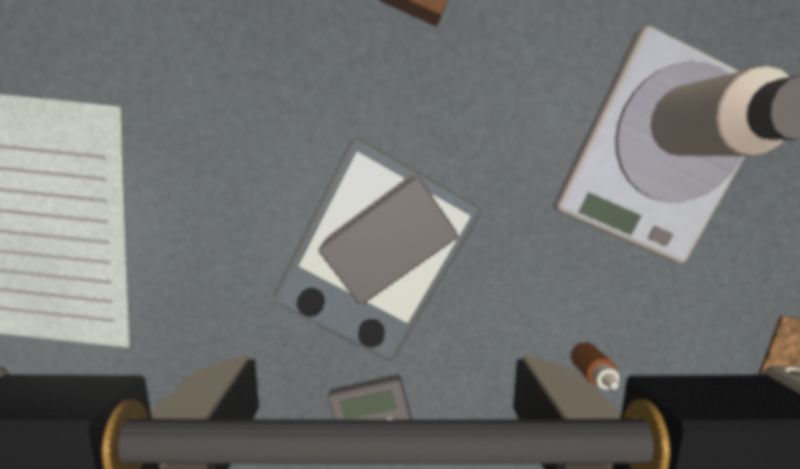

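The enlarged view shows:
- tip-box lid corners at (319,245), (415,177), (457,236), (361,302)
- stirrer plate corners at (355,152), (470,214), (409,323), (299,264)
- balance housing corners at (649,27), (556,206), (684,263) and one near (775,90)

```bash
python3 - <<'E'
from h import *
c=tuple(np.load("c2.npy",allow_pickle=True)); q=lambda *p:(np.array(p)+.5)*.64-.5
quad(c,95,q((319,245),(415,177),(457,236),(361,302)),"box")
quad(c,40,q((355,152),(470,214),(409,323),(299,264)),"plate")
quad(c,34,q((354,141),(479,212),(394,358),(275,297)),"housing")
E
```

```text
box centre [500.3 329.8] sides [78. 48. 80. 49.] angles [ -40.2 -128.1  140.4   49.7]
plate centre [491.2 330.4] sides [ 99. 100. 101.  97.] angles [-102.5  167.7   75.7  -13.3]
housing centre [476.4 333.5] sides [111. 140. 112. 140.] angles [-103.6  166.9   76.1  -13.8]
```

```bash
python3 - <<'E'
from h import *
go(500,329.8,68,-39.7); print(np.round(env.observe()["qpos"],2))
E
```

```text
pos [476.9 323.4 275.1] yaw 14.9 -> shift [ 2.42 -0.06 20.71] roll 54.6
[-0.02  0.41 -0.81  1.69  0.32  1.18 -2.22]
```

Converted, 12 cm / 50 = 0.24, 11 cm / 50 = 0.22, 54.6 degrees / 360 = 0.1517.

Call:
{"name": "carry_out", "arguments": {"plan": [[1, 0.048, -0.002, 0.04, 0.0194], [1, 0.048, -0.002, 0.08, 0.0389], [1, 0.048, -0.002, 0.12, 0.0583], [1, 0.048, -0.002, 0.16, 0.0778], [1, 0.048, -0.002, 0.18, 0.0972], [1, 0.048, -0.002, 0.2, 0.1167], [1, 0.048, -0.002, 0.22, 0.1361], [1, 0.048, -0.002, 0.24, 0.1517], [1, 0.048, -0.002, 0.24, 0.1517], [1, 0.048, -0.002, 0.24, 0.1517]]}}

```text
time: 7.45
position: [500.4, 329.3, 155.7]
eef_rot: [2.953, -1.072, -0.001]
wrist_force: [-0.6, -0.1, -1.6]
width: 91.8
grasp_force: 0.0
```

```bash
python3 - <<'E'
from h import *
go(500,329.8,68,-39.7); print(np.round(env.observe()["qpos"],2))
c=cam("wrist"); i=snap("wrist","w3"); np.save("c3.npy",np.array(c,dtype=object),allow_pickle=True)
i=cv2.imread("pics/w3.png");cv2.imwrite("pics/w3b.png",cv2.resize(i[20:320],(800,469),interpolation=cv2.INTER_CUBIC))
E
```

```text
pos [500.4 329.3 155.7] yaw -39.9 -> shift [-0.06 -0.02  8.77] roll -0.2
[-1.11  0.55  0.64  1.79 -0.39  0.94 -2.56]
```

View pics/w3b.png

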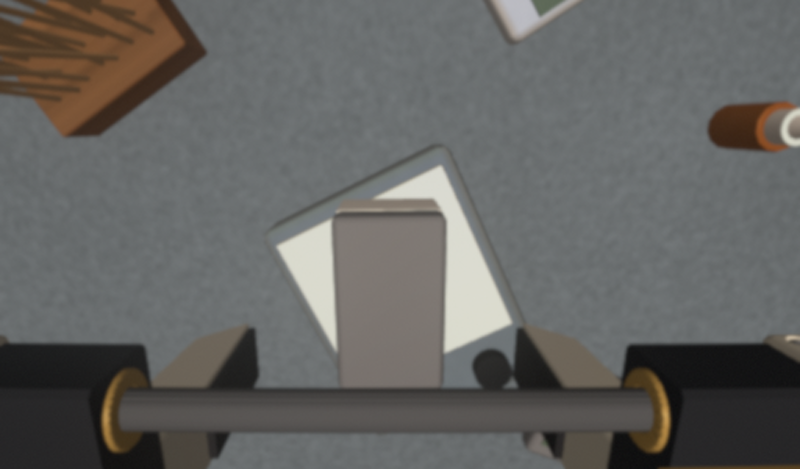

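The box is centred between the fingers, with lid edges at columns 334 to 446 and the far edge at row 212. I'll check the along-box position from that far edge.

```bash
python3 - <<'E'
from h import *
c=tuple(np.load("c3.npy",allow_pickle=True)); q=lambda *p:(np.array(p)+.5)*.64-.5+np.array([0,20])
s=env.observe(); R=Ro.from_rotvec(s["eef_rot"]).as_matrix()
print(np.round((back(c,q((334,213),(446,212),(341,385),(442,385)),95)-s["position"])@R,1))
a=q((277,246),(441,166),(513,323)); r=back(c,a,40); print("plate", (r[0]+r[2])/2, np.round(r,0))
E
```

```text
[[ 41.7 -22.   62.7]
 [ 42.3  25.6  62.6]
 [-40.4 -20.9  62.3]
 [-40.2  27.   62.2]]
plate [490.37778485 330.19536771  40.        ] [[551. 367.  40.]
 [527. 271.  40.]
 [430. 294.  40.]]
```

Converted, 8.7 cm / 50 = 0.174, 8.3 cm / 50 = 0.166.

Call:
{"name": "carry_out", "arguments": {"plan": [[1, 0.002, 0.004, 0.04, 0], [1, 0.002, 0.004, 0.08, 0], [1, 0.002, 0.004, 0.12, 0], [1, 0.002, 0.004, 0.15, 0], [1, 0.002, 0.004, 0.166, 0], [1, 0.002, 0.004, 0.174, 0], [1, 0.002, 0.004, 0.174, 0], [0.8, 0.002, 0.004, 0.174, 0], [0.6, 0.002, 0.004, 0.174, 0], [0.4, 0.002, 0.004, 0.174, 0], [0.4, 0.002, 0.004, 0.174, 0], [0.4, 0.002, 0.004, 0.174, 0], [0.4, 0.002, 0.004, 0.174, 0], [0.4, 0.002, 0.004, 0.174, 0]]}}

```text
time: 8.67
position: [498.9, 330.0, 68.6]
eef_rot: [2.957, -1.058, -0.001]
wrist_force: [-0.4, 0.2, 3.5]
width: 49.5
grasp_force: 12.3
```

```bash
python3 - <<'E'
from h import *
go(540,0,250,10);go(563.7,-341.6,200,19.9)
E
```

```text
pos [498.9 330.   68.6] yaw -39.4 -> shift [ 24.1   22.93 -18.13] roll -49.4
pos [498.9 330.   68.6] yaw -39.4 -> shift [ 47.6   47.83 -13.12] roll -59.3
```

Converted, 34 cm / 50 = 0.68, 31.5 cm / 50 = 0.63, -59.3 degrees / 360 = -0.1647.

Call:
{"name": "carry_out", "arguments": {"plan": [[0.4, 0, 0, -0.04, 0], [0.4, 0, 0, -0.1, 0], [0.4, 0, 0, -0.18, 0], [0.4, 0, 0, -0.26, 0], [0.4, 0.04, 0.04, -0.32, 0], [0.4, 0.08, 0.08, -0.36, -0.0139], [0.4, 0.13, 0.13, -0.36, -0.0278], [0.4, 0.18, 0.18, -0.36, -0.0417], [0.4, 0.23, 0.23, -0.36, -0.0556], [0.4, 0.28, 0.28, -0.36, -0.0694], [0.4, 0.33, 0.33, -0.36, -0.0833], [0.4, 0.38, 0.38, -0.36, -0.0972], [0.4, 0.43, 0.43, -0.36, -0.1111], [0.4, 0.48, 0.48, -0.36, -0.125], [0.4, 0.53, 0.53, -0.36, -0.1389], [0.4, 0.58, 0.58, -0.36, -0.1528], [0.4, 0.63, 0.63, -0.36, -0.1647], [0.4, 0.68, 0.68, -0.36, -0.1647], [0.4, 0.68, 0.68, -0.36, -0.1647], [0.4, 0.68, 0.68, -0.36, -0.1647]], "grip_force": 22}}

```text
time: 10.33
position: [545.5, -151.9, 248.6]
eef_rot: [3.095, 0.534, -0.002]
wrist_force: [-0.1, 1.4, -1.6]
width: 49.6
grasp_force: 22.0
```

```bash
python3 - <<'E'
from h import *
go(563.9,-341.6,90,19.9);print(np.round(env.observe()["qpos"],2))
E
```

```text
pos [ 545.5 -151.9  248.6] yaw 19.6 -> shift [-4.59 18.47 15.89] roll -0.3
[-0.35  0.38  0.73  1.79 -0.28  1.08 -0.75]
```

Converted, 18.5 cm / 50 = 0.37, 17 cm / 50 = 0.34, -0.3 degrees / 360 = -0.0008.

Call:
{"name": "carry_out", "arguments": {"plan": [[0.4, -0.02, 0.07, 0, -0.0008], [0.4, -0.04, 0.14, 0, -0.0008], [0.4, -0.06, 0.21, 0, -0.0008], [0.4, -0.08, 0.28, 0, -0.0008], [0.4, -0.092, 0.34, 0, -0.0008], [0.4, -0.092, 0.37, 0.04, -0.0008], [0.4, -0.092, 0.37, 0.1, -0.0008], [0.4, -0.092, 0.37, 0.16, -0.0008], [0.4, -0.092, 0.37, 0.22, -0.0008], [0.4, -0.092, 0.37, 0.28, -0.0008], [0.4, -0.092, 0.37, 0.318, -0.0008], [0.4, -0.092, 0.37, 0.318, -0.0008], [0.4, -0.092, 0.37, 0.318, -0.0008]]}}

```text
time: 11.42
position: [565.8, -336.0, 88.4]
eef_rot: [-3.09, -0.554, 0.005]
wrist_force: [-0.7, -0.4, -0.9]
width: 49.6
grasp_force: 22.0
```

```bash
python3 - <<'E'
from h import *
go(563.9,-341.6,33.2,19.9)
c=cam("wrist"); i=snap("wrist","w4"); np.save("c4.npy",np.array(c,dtype=object),allow_pickle=True)
i=cv2.imread("pics/w4.png");cv2.imwrite("pics/w4b.png",cv2.resize(i[20:320],(800,469),interpolation=cv2.INTER_CUBIC))
E
```

```text
pos [ 565.8 -336.    88.4] yaw 20.3 -> shift [-0.35  0.47  5.52] roll 0.4
```

View pics/w4b.png

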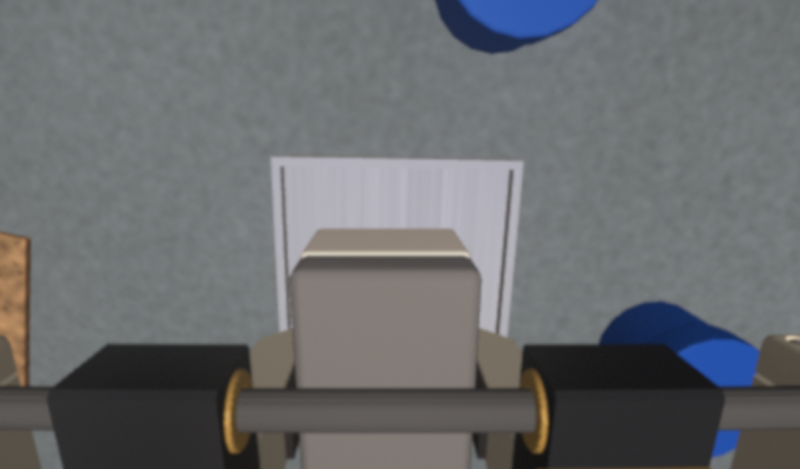

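The tray's far corners are at (272,157) and (523,162), and the box top's far edge runs from (302,254) to (470,252).

```bash
python3 - <<'E'
from h import *
c=tuple(np.load("c4.npy",allow_pickle=True)); q=lambda *p:(np.array(p)+.5)*.64-.5+np.array([0,20])
s=env.observe(); R=Ro.from_rotvec(s["eef_rot"]).as_matrix()
f=lambda z,*p: np.round((back(c,q(*p),z)-s["position"])@R,1)
print("tray",f(12,(272,157),(523,162)))
zt=s["position"][2]-28.6+55
print("box top edge",f(zt,(302,254),(470,252)), "sides",f(zt,(294,285),(480,285)), "bottom far", f(zt-55,(320,229),(452,229)))
go(563.9,-341.6,33.2,19.9)
E
```

```text
tray [[ 64.9 -52.4  78.2]
 [ 62.8  59.1  78.2]]
box top edge [[ 47.7 -22.3 -26.4]
 [ 48.2  19.1 -26.4]] sides [[ 39.6 -24.8 -26.4]
 [ 39.7  22.  -26.4]] bottom far [[ 42.6 -25.3  28.6]
 [ 42.6  21.9  28.6]]
pos [ 566.8 -337.3   90.2] yaw 20.3 -> shift [-0.42  0.31  5.7 ] roll 0.4
```

Converted, 4.8 cm / 50 = 0.096, 3.5 cm / 50 = 0.07, 0.7 degrees / 360 = 0.0019.

Call:
{"name": "carry_out", "arguments": {"plan": [[0.4, -0.008, 0.006, 0, 0.0019], [0.4, -0.008, 0.006, 0, 0.0019], [0.4, -0.008, 0.006, 0.04, 0.0019], [0.4, -0.008, 0.006, 0.07, 0.0019], [0.4, -0.008, 0.006, 0.09, 0.0019], [0.4, -0.008, 0.006, 0.096, 0.0019], [0.4, -0.008, 0.006, 0.096, 0.0019], [0.4, -0.008, 0.006, 0.096, 0.0019], [0.4, -0.008, 0.006, 0.096, 0.0019]]}}

```text
time: 12.22
position: [563.6, -342.9, 42.4]
eef_rot: [3.095, 0.532, -0.0]
wrist_force: [-0.1, 0.8, -0.7]
width: 50.0
grasp_force: 22.0
```

```bash
python3 - <<'E'
from h import *
for k in range(3): go(563.9,-341.6,33,19.7); viewer.capture("wrist")
E
```

```text
pos [ 563.6 -342.9   42.4] yaw 19.5 -> shift [ 0.07 -0.12  0.94] roll -0.2
pos [ 563.7 -342.9   42.5] yaw 19.5 -> shift [ 0.06 -0.12  0.95] roll -0.2
pos [ 563.7 -342.8   42.5] yaw 19.5 -> shift [ 0.05 -0.11  0.95] roll -0.2
```

Converted, -21 cm / 50 = -0.42, 0.95 cm / 50 = 0.019.

Call:
{"name": "carry_out", "arguments": {"plan": [[0.4, 0.001, -0.002, 0.01, 0], [0.4, 0.001, -0.002, 0.016, 0], [0.4, 0.001, -0.002, 0.019, 0], [0.4, 0.001, -0.002, 0.019, 0], [0.4, 0.001, -0.002, 0.019, 0], [0.8, 0.001, -0.002, 0.019, 0], [0.8, 0.001, -0.002, 0.019, 0], [0.8, 0.001, -0.002, 0.019, 0], [0.8, 0.001, -0.002, 0.019, 0], [0.8, 0.001, -0.002, 0, 0], [0.8, 0.001, -0.002, -0.04, 0], [0.8, 0.001, -0.002, -0.12, 0], [1, 0.001, -0.002, -0.2, 0], [1, 0.001, -0.002, -0.28, 0], [1, 0.001, -0.002, -0.36, 0], [1, 0.001, -0.002, -0.42, 0], [1, 0.001, -0.002, -0.42, 0], [1, 0.001, -0.002, -0.42, 0]]}}

```text
time: 13.87
position: [564.5, -342.3, 255.1]
eef_rot: [3.093, 0.532, 0.006]
wrist_force: [-0.6, -0.4, -0.1]
width: 91.6
grasp_force: 0.0
```

```bash
python3 - <<'E'
from h import *
c=cam("wrist"); i=snap("wrist","w5"); np.save("c5.npy",np.array(c,dtype=object),allow_pickle=True)
print(np.round(env.observe()["qpos"],2))
i=cv2.imread("pics/w5.png");cv2.imwrite("pics/w5b.png",cv2.resize(i[80:240,160:360],(800,640)[:2],interpolation=cv2.INTER_CUBIC)[:600])
go(630,128,270,0)
E
```

```text
[ 0.01  0.56  0.72  1.55 -0.39  1.18 -0.43]
pos [ 563.7 -341.3  252.7] yaw 19.5 -> shift [ 21.93 -42.01  -1.75] roll 19.5
```

View pics/w5b.png

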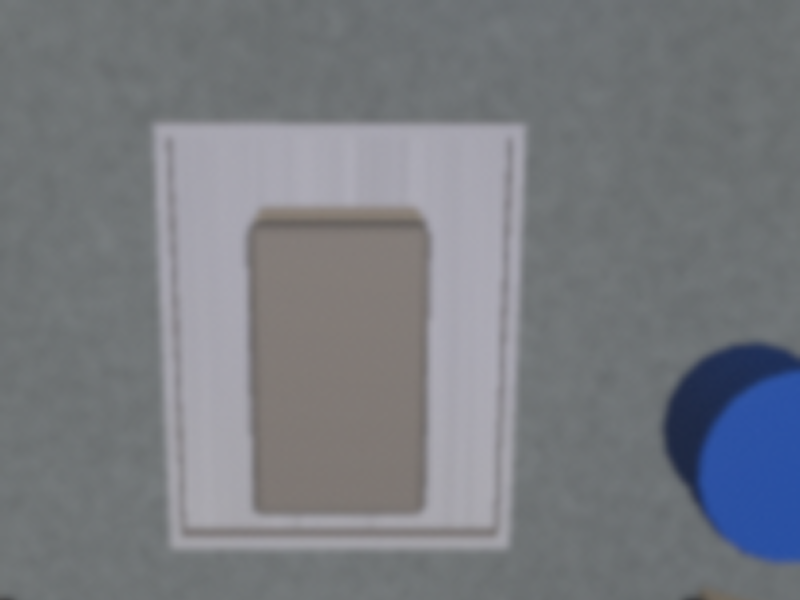

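The box stands upright in the tray: its lid corners are (249,224), (429,224), (425,514), (255,514), and the rim corners are (152,123), (527,123), (510,550), (170,550). I'll check the centring in numbers and get the bottle pose.

```bash
python3 - <<'E'
from h import *
c=tuple(np.load("c5.npy",allow_pickle=True)); q=lambda *p:(np.array(p)+.5)/4-.5+np.array([160,80])
quad(c,59,q((249,224),(429,224),(425,514),(255,514)),"box");quad(c,12,q((152,123),(527,123),(510,550),(170,550)),"tray")
E
```

```text
box centre [ 565.3 -340. ] sides [49. 83. 49. 83.] angles [ -70.5 -160.3  109.4   19.4]
tray centre [ 563.7 -340.6] sides [113. 137. 113. 137.] angles [ -70.5 -160.6  109.4   19.5]
```

Converted, -39 cm / 50 = -0.78, -36 cm / 50 = -0.72, 19.5 degrees / 360 = 0.0542.

Call:
{"name": "carry_out", "arguments": {"plan": [[1, 0.03, -0.056, -0.036, 0], [1, 0.06, -0.114, -0.056, 0], [1, 0.092, -0.176, -0.056, 0.0056], [1, 0.124, -0.238, -0.056, 0.0111], [1, 0.156, -0.3, -0.056, 0.0167], [1, 0.188, -0.36, -0.056, 0.0222], [1, 0.22, -0.42, -0.056, 0.0278], [1, 0.252, -0.482, -0.056, 0.0333], [1, 0.284, -0.544, -0.056, 0.0389], [1, 0.314, -0.6, -0.056, 0.0444], [1, 0.344, -0.66, -0.056, 0.05], [1, 0.376, -0.72, -0.056, 0.0542], [1, 0.408, -0.78, -0.056, 0.0542], [1, 0.408, -0.78, -0.056, 0.0542], [1, 0.408, -0.78, -0.056, 0.0542], [1, 0.408, -0.78, -0.056, 0.0542]]}}

```text
time: 15.25
position: [624.5, 93.9, 277.9]
eef_rot: [3.139, 0.001, -0.006]
wrist_force: [-0.3, -0.7, 0.3]
width: 91.9
grasp_force: 0.0
```

```bash
python3 - <<'E'
from h import *
c=cam("wrist"); i=snap("wrist","w6"); np.save("c6.npy",np.array(c,dtype=object),allow_pickle=True)
print(np.round(env.observe()["qpos"],2))
i=cv2.imread("pics/w6.png");cv2.imwrite("pics/w6b.png",cv2.resize(i[:300],(800,469),interpolation=cv2.INTER_CUBIC))
go(630,128,270,0)
E
```

```text
[-0.73  0.49  0.75  1.59 -0.35  1.21 -1.48]
pos [624.8  92.8 278.4] yaw -0.1 -> shift [ 0.52 -3.52  0.83] roll -0.1
```

View pics/w6b.png

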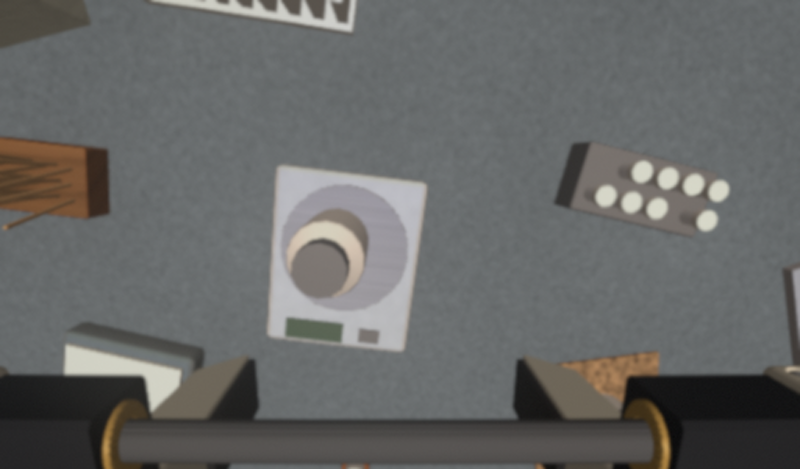

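The cap centre is at about (319,268) with columns 289 to 350. The pan spans columns 281 to 408 and rows 184 to 310. The balance housing corners are (276,166), (427,183), (403,351), (267,337).

```bash
python3 - <<'E'
from h import *
c=tuple(np.load("c6.npy",allow_pickle=True)); q=lambda *p:(np.array(p)+.5)*.64-.5
p=back(c,q((319.5,268),(289,268),(350,268),(319,239),(319,297)),142);print("cap",np.round(p,1))
p=back(c,q((344.5,247),(281,247),(408,247),(344,184),(344,310)),30);print("pan",np.round(p,1))
h=quad(c,20,q((276,166),(427,183),(403,351),(267,337)),"housing"); a=np.radians(-7)
t=cam("top");print("cap by top",back(t,[[(290.5)*.64-.5,(258.5)*.64-.5]],142))
p=back(c,q((315,263),(287,263),(365,263),(325,222)),30+88);print("shoulder",np.round(p,1))
E
python3 - <<'E'
import cv2
i=cv2.imread("pics/w6.png")[95:235,160:290];cv2.imwrite("pics/w6c.png",cv2.resize(i,None,fx=4,fy=4,interpolation=cv2.INTER_CUBIC))
E
```

```text
cap [[640.1 133.2 142. ]
 [640.1 151.2 142. ]
 [640.1 115.3 142. ]
 [657.2 132.9 142. ]
 [622.3 134.2 142. ]]
pan [[632.3 127.5  30. ]
 [632.4 179.3  30. ]
 [632.3  75.8  30. ]
 [682.4 126.8  30. ]
 [578.6 129.2  30. ]]
housing centre [616.5 129.9] sides [122. 147. 121. 147.] angles [-96.3 173.   83.7  -6.7]
cap by top [[634.84053859 128.45181623 142.        ]]
shoulder [[637.9 139.3 118. ]
 [638.  157.1 118. ]
 [637.9 107.4 118. ]
 [664.  132.  118. ]]
```

View pics/w6c.png

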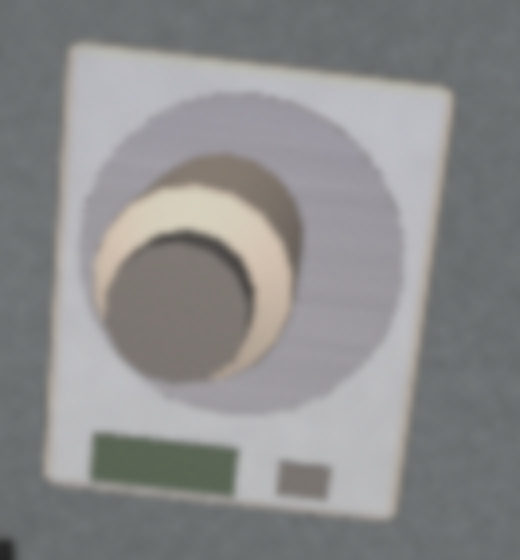

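```bash
python3 - <<'E'
from h import *
c=tuple(np.load("c6.npy",allow_pickle=True))
print((proj(c,[[639,132.5+26,110],[639,132.5-26,110],[639,132.5,142]])-[160,95])*4)
go(639,132.5,96,0)
E
```

```text
[[ 94.4442788  281.95369727]
 [298.35291712 281.79756412]
 [180.59009973 309.93440151]]
pos [624.8  92.8 278.4] yaw -0.1 -> shift [ 1.47 -4.01 18.23] roll -0.1
```

Converted, 17.6 cm / 50 = 0.352, 17 cm / 50 = 0.34.

Call:
{"name": "carry_out", "arguments": {"plan": [[1, 0.014, -0.04, 0, 0], [1, 0.028, -0.08, 0, 0], [1, 0.028, -0.08, 0, 0], [1, 0.028, -0.08, 0.04, 0], [1, 0.028, -0.08, 0.1, 0], [1, 0.028, -0.08, 0.16, 0], [1, 0.028, -0.08, 0.22, 0], [1, 0.028, -0.08, 0.28, 0], [1, 0.028, -0.08, 0.32, 0], [1, 0.028, -0.08, 0.34, 0], [1, 0.028, -0.08, 0.352, 0], [1, 0.028, -0.08, 0.352, 0], [1, 0.028, -0.08, 0.352, 0]]}}

```text
time: 16.38
position: [640.2, 133.7, 104.6]
eef_rot: [3.141, -0.001, 0.001]
wrist_force: [-0.3, -0.9, 0.3]
width: 91.8
grasp_force: 0.0
```

```bash
python3 - <<'E'
from h import *
go(639,132.5,96,0); print(env.observe()["wrist_force"])
E
```

```text
pos [640.2 133.7 104.6] yaw -0.0 -> shift [-0.12  0.12  0.86] roll -0.0
[-0.33653753 -0.90017562  0.30401547]
```

Converted, 0.8 cm / 50 = 0.016, 0.4 cm / 50 = 0.008.

Call:
{"name": "carry_out", "arguments": {"plan": [[1, -0.002, 0.002, 0.008, 0], [1, -0.002, 0.002, 0.016, 0], [1, -0.002, 0.002, 0.016, 0], [0.8, -0.002, 0.002, 0.016, 0], [0.6, -0.002, 0.002, 0.016, 0], [0.4, -0.002, 0.002, 0.016, 0], [0.4, -0.002, 0.002, 0.016, 0], [0.4, -0.002, 0.002, 0.016, 0], [0.4, -0.002, 0.002, 0.016, 0], [0.4, -0.002, 0.002, 0.016, 0], [0.4, -0.002, 0.002, 0.016, 0]], "grip_force": 20}}

```text
time: 17.3
position: [638.4, 133.4, 95.5]
eef_rot: [3.141, 0.0, -0.001]
wrist_force: [0.5, -0.3, -0.2]
width: 51.4
grasp_force: 20.0
```

```bash
python3 - <<'E'
from h import *
go(491,330.4,190,15)
E
```

```text
pos [638.4 133.4  95.5] yaw 0.0 -> shift [-14.74 -19.7   -9.45] roll -15.0
```

Converted, -19.7 cm / 50 = -0.394, -19 cm / 50 = -0.38, -15 degrees / 360 = -0.0417.

Call:
{"name": "carry_out", "arguments": {"plan": [[0.4, 0, 0, -0.02, 0], [0.4, 0, 0, -0.06, 0], [0.4, 0, 0, -0.12, 0], [0.4, -0.016, -0.024, -0.16, -0.0056], [0.4, -0.05, -0.07, -0.17, -0.0111], [0.4, -0.088, -0.116, -0.17, -0.0167], [0.4, -0.124, -0.166, -0.17, -0.0222], [0.4, -0.16, -0.216, -0.17, -0.0278], [0.4, -0.196, -0.264, -0.17, -0.0333], [0.4, -0.232, -0.312, -0.17, -0.0389], [0.4, -0.264, -0.352, -0.17, -0.0417], [0.4, -0.284, -0.38, -0.16, -0.0417], [0.4, -0.294, -0.394, -0.14, -0.0417], [0.4, -0.294, -0.394, -0.11, -0.0417], [0.4, -0.294, -0.394, -0.08, -0.0417], [0.4, -0.294, -0.394, -0.06, -0.0417], [0.4, -0.294, -0.394, -0.06, -0.0417], [0.4, -0.294, -0.394, -0.06, -0.0417], [0.4, -0.294, -0.394, -0.06, -0.0417]]}}

```text
time: 18.88
position: [492.2, 329.9, 126.0]
eef_rot: [3.115, 0.409, -0.0]
wrist_force: [-0.7, 0.1, -2.9]
width: 51.5
grasp_force: 20.0
```

```bash
python3 - <<'E'
from h import *
go(491,330.3,106,15); print(env.observe()["qpos"].round(2))
c=cam("wrist"); i=snap("wrist","w7"); np.save("c7.npy",np.array(c,dtype=object),allow_pickle=True)
i=cv2.imread("pics/w7.png");cv2.imwrite("pics/w7b.png",cv2.resize(i[20:320],(800,469),interpolation=cv2.INTER_CUBIC))
E
```

```text
pos [492.2 329.9 126. ] yaw 14.9 -> shift [-0.1  -0.07  2.  ] roll -0.1
[-1.08  0.57  0.59  1.82 -0.4   0.88 -1.61]
```

View pics/w7b.png

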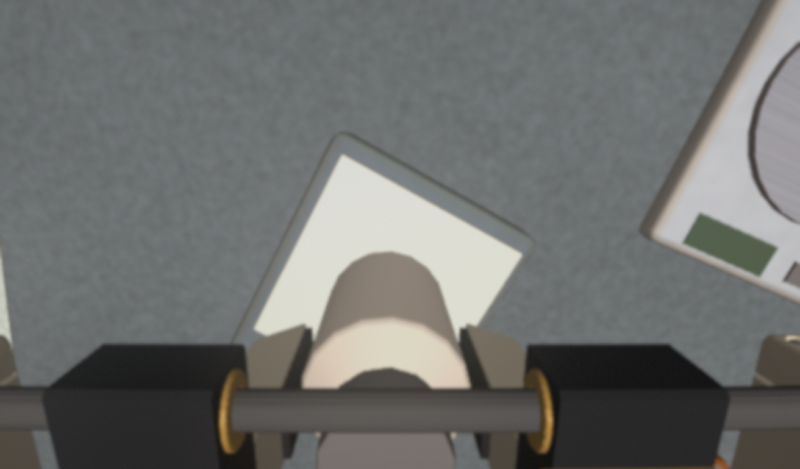

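The plate corners are at (342,154), (523,253), (254,331), and the far edge of the bottle's underside is at (389,252).

```bash
python3 - <<'E'
from h import *
c=tuple(np.load("c7.npy",allow_pickle=True)); q=lambda *p:(np.array(p)+.5)*.64-.5+np.array([0,20])
s=env.observe(); R=Ro.from_rotvec(s["eef_rot"]).as_matrix()
r=back(c,q((523,253),(254,331),(342,154)),40); print("plate",r[:2].mean(0),np.linalg.norm(r[0]-r[2]),np.linalg.norm(r[1]-r[2]),"tool",((r[:2].mean(0)-s["position"])@R).round(1))
print("bottom far",((back(c,q((389,252)),60.5)-s["position"])@R).round(1))
go(491,330.3,106,15)
E
```

```text
plate [490.4798905  330.02743947  40.        ] 99.35922071624017 100.48217638215192 tool [-1.8 -0.3 86.4]
bottom far [[24.6  1.4 65.9]]
pos [492.3 330.2 126.4] yaw 15.0 -> shift [-0.12 -0.04  2.04] roll -0.0
```

Converted, 2 cm / 50 = 0.04, 1.8 cm / 50 = 0.036.

Call:
{"name": "carry_out", "arguments": {"plan": [[0.4, -0.002, -0.002, 0.016, 0], [0.4, -0.002, -0.002, 0.03, 0], [0.4, -0.002, -0.002, 0.036, 0], [0.4, -0.002, -0.002, 0.038, 0], [0.4, -0.002, -0.002, 0.04, 0], [0.4, -0.002, -0.002, 0.04, 0], [0.4, -0.002, -0.002, 0.04, 0], [0.4, -0.002, -0.002, 0.04, 0]]}}

```text
time: 19.6
position: [490.3, 331.3, 105.6]
eef_rot: [3.115, 0.411, -0.0]
wrist_force: [-0.1, 0.4, -3.5]
width: 51.3
grasp_force: 20.0
```

Converted, 0.1 cm / 50 = 0.002.

Call:
{"name": "carry_out", "arguments": {"plan": [[0.4, 0, 0, 0.002, 0], [0.4, 0, 0, 0.002, 0], [0.4, 0, 0, 0.002, 0]]}}

```text
time: 19.85
position: [490.5, 331.3, 105.4]
eef_rot: [-3.114, -0.41, 0.0]
wrist_force: [-1.9, -0.4, 5.6]
width: 51.8
grasp_force: 20.0
```

Contact is light. Now I release it and rise.

Converted, -17 cm / 50 = -0.34, -14 cm / 50 = -0.28.

Call:
{"name": "carry_out", "arguments": {"plan": [[0.5, 0, 0, 0, 0], [0.65, 0, 0, 0, 0], [0.8, 0, 0, 0, 0], [1, 0, 0, 0, 0], [1, 0, 0, 0, 0], [1, 0, 0, 0, 0], [1, 0, 0, -0.02, 0], [1, 0, 0, -0.06, 0], [1, 0, 0, -0.12, 0], [1, 0, 0, -0.2, 0], [1, 0, 0, -0.28, 0], [1, 0, 0, -0.34, 0], [1, 0, 0, -0.34, 0], [1, 0, 0, -0.34, 0]]}}

```text
time: 21.02
position: [491.5, 331.9, 277.5]
eef_rot: [-3.112, -0.41, -0.005]
wrist_force: [0.1, 0.2, -1.0]
width: 91.9
grasp_force: 0.0
```

```bash
python3 - <<'E'
from h import *
c=cam("wrist"); i=snap("wrist","w8"); np.save("c8.npy",np.array(c,dtype=object),allow_pickle=True)
i=cv2.imread("pics/w8.png");cv2.imwrite("pics/w8b.png",cv2.resize(i[:300],(800,469),interpolation=cv2.INTER_CUBIC))
go(460,-108,250,0)
E
```

```text
pos [490.3 331.4 275.5] yaw 15.0 -> shift [-14.32  41.65   2.5 ] roll 15.0
```

View pics/w8b.png

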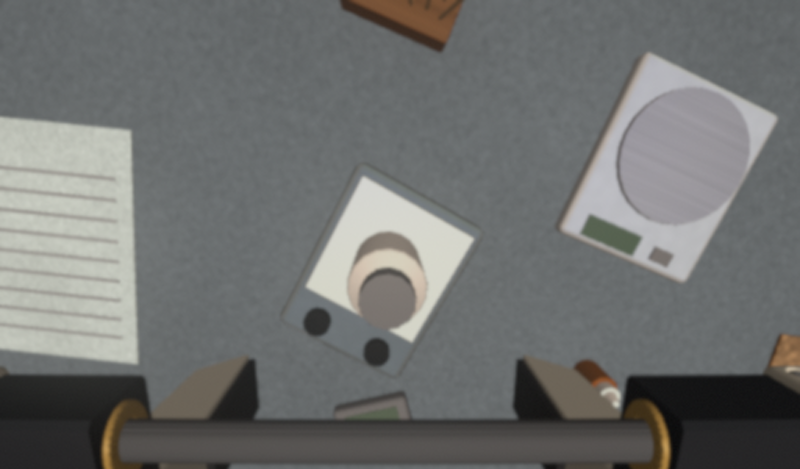

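The bottle stands on the plate: its cap centre is at (387,299), and the plate corners are (361,177), (475,239), (413,343), (306,288). The pan spans columns 617 to 749.

```bash
python3 - <<'E'
from h import *
c=tuple(np.load("c8.npy",allow_pickle=True)); q=lambda *p:(np.array(p)+.5)*.64-.5
print("cap",back(c,q((387,299)),152).round(1)); quad(c,40,q((361,177),(475,239),(413,343),(306,288)),"plate")
print("pan",back(c,q((683.5,156)),30).round(1)); quad(c,20,q((649,53),(778,118),(684,282),(559,229)),"housing")
E
```

```text
cap [[492.1 331.9 152. ]]
plate centre [489.9 329.8] sides [101. 100. 100.  99.] angles [-103.   166.5   76.5  -12.7]
pan [[630.9 129.3  30. ]]
housing centre [615.8 130.5] sides [120. 145. 122. 146.] angles [-97.2 172.9  83.3  -7.9]
```

Converted, 41.6 cm / 50 = 0.832, 38.5 cm / 50 = 0.77, 15 degrees / 360 = 0.0417.

Call:
{"name": "carry_out", "arguments": {"plan": [[1, -0.02, 0.07, 0, 0], [1, -0.044, 0.14, 0, 0], [1, -0.07, 0.21, 0, 0.0056], [1, -0.096, 0.28, 0, 0.0111], [1, -0.12, 0.35, 0, 0.0167], [1, -0.144, 0.42, 0, 0.0222], [1, -0.168, 0.49, 0, 0.0278], [1, -0.192, 0.56, 0, 0.0333], [1, -0.216, 0.63, 0, 0.0389], [1, -0.24, 0.7, 0.02, 0.0417], [1, -0.264, 0.77, 0.04, 0.0417], [1, -0.286, 0.832, 0.05, 0.0417], [1, -0.286, 0.832, 0.05, 0.0417], [1, -0.286, 0.832, 0.05, 0.0417], [1, -0.286, 0.832, 0.05, 0.0417]]}}

```text
time: 22.32
position: [459.2, -107.1, 248.8]
eef_rot: [3.141, -0.0, -0.005]
wrist_force: [0.2, 0.4, -0.1]
width: 91.8
grasp_force: 0.0
```

```bash
python3 - <<'E'
from h import *
c=cam("wrist"); i=snap("wrist","w9"); np.save("c9.npy",np.array(c,dtype=object),allow_pickle=True)
im=cv2.imread("pics/w9.png"); print(proj(c,[[462,-110,57]]), env.observe()["qpos"].round(2))
u,v=proj(c,[[462,-110,57]])[0].astype(int)
S=im[v-40:v+40,u-40:u+40].astype(int); m=((S.max(2)-S.min(2)<25)).astype(np.uint8)
n,l,st,ce=cv2.connectedComponentsWithStats(m); k=l[40,40]; print(k,st[k])
(cx,cy),(a,b),_=cv2.fitEllipse(cv2.findContours((l==k).astype(np.uint8),0,1)[0][0]); cx+=u-40;cy+=v-40
print(cx,cy,a,b,back(c,[(cx,cy)],57)); go(462,-110,41,0)
cv2.imwrite("pics/w9b.png",cv2.resize(im[:300],(800,469),interpolation=cv2.INTER_CUBIC))
E
```

```text
[[249.75001688 171.51305771]] [-0.68  0.21  0.97  2.01 -0.2   1.03 -1.19]
1 [  16   13   52   54 2188]
250.5138816833496 170.89214324951172 50.89124298095703 52.995643615722656 [[ 462.70003438 -110.8404338    57.        ]]
pos [ 459.6 -106.5  249.1] yaw 0.1 -> shift [ 0.29  0.35 20.81] roll 0.1
```

View pics/w9b.png

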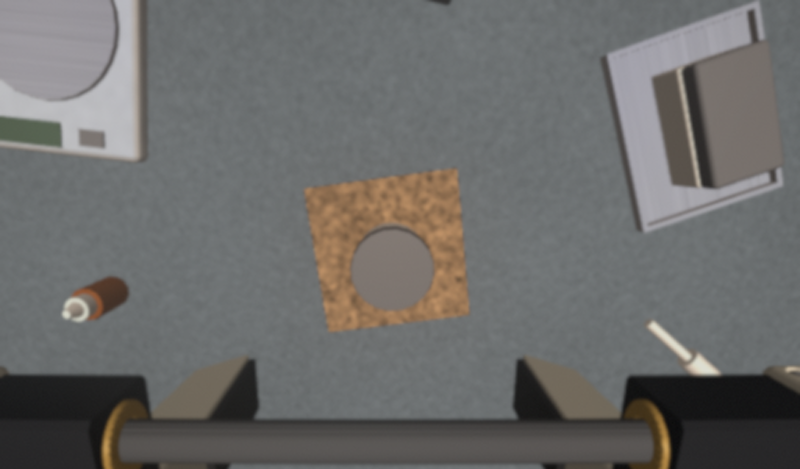

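The pot stands on the mat with its lid at (392,268), world about (462,-110). I'll grasp it there.

Converted, 20.7 cm / 50 = 0.414, 20.5 cm / 50 = 0.41.

Call:
{"name": "carry_out", "arguments": {"plan": [[1, 0.004, 0.008, 0, 0], [1, 0.004, 0.008, 0.08, 0], [1, 0.004, 0.008, 0.16, 0], [1, 0.004, 0.008, 0.24, 0], [1, 0.004, 0.008, 0.3, 0], [1, 0.004, 0.008, 0.36, 0], [1, 0.004, 0.008, 0.39, 0], [1, 0.004, 0.008, 0.41, 0], [1, 0.004, 0.008, 0.414, 0], [1, 0.004, 0.008, 0.414, 0], [0.8, 0.004, 0.008, 0.414, 0], [0.6, 0.004, 0.008, 0.414, 0], [0.5, 0.004, 0.008, 0.414, 0], [0.5, 0.004, 0.008, 0.414, 0], [0.5, 0.004, 0.008, 0.414, 0], [0.5, 0.004, 0.008, 0.414, 0], [0.5, 0.004, 0.008, 0.414, 0]], "grip_force": 15}}

```text
time: 23.78
position: [462.1, -111.6, 43.1]
eef_rot: [3.142, 0.001, -0.0]
wrist_force: [-0.5, 1.5, 6.4]
width: 59.7
grasp_force: 15.0
```

```bash
python3 - <<'E'
from h import *
go(631,128.5,120,0)
E
```

```text
pos [ 462.1 -111.6   43.1] yaw 0.0 -> shift [ 16.9  -24.01  -7.69] roll 0.0
```

Converted, -24 cm / 50 = -0.48, 16.9 cm / 50 = 0.338.

Call:
{"name": "carry_out", "arguments": {"plan": [[0.5, 0, 0, -0.04, 0], [0.5, 0, 0, -0.1, 0], [0.5, 0.01, -0.014, -0.16, 0], [0.5, 0.04, -0.06, -0.2, 0], [0.5, 0.08, -0.114, -0.2, 0], [0.5, 0.12, -0.17, -0.2, 0], [0.5, 0.16, -0.228, -0.2, 0], [0.5, 0.2, -0.284, -0.2, 0], [0.5, 0.24, -0.34, -0.2, 0], [0.5, 0.28, -0.398, -0.2, 0], [0.5, 0.312, -0.444, -0.18, 0], [0.5, 0.332, -0.47, -0.16, 0], [0.5, 0.338, -0.48, -0.13, 0], [0.5, 0.338, -0.48, -0.1, 0], [0.5, 0.338, -0.48, -0.084, 0], [0.5, 0.338, -0.48, -0.084, 0], [0.5, 0.338, -0.48, -0.084, 0], [0.5, 0.338, -0.48, -0.084, 0]]}}

```text
time: 25.28
position: [630.7, 126.6, 85.1]
eef_rot: [3.141, -0.003, -0.0]
wrist_force: [1.0, -0.1, -0.5]
width: 59.3
grasp_force: 15.0
```

```bash
python3 - <<'E'
from h import *
go(631,128.3,68.3,0)
E
```

```text
pos [630.7 126.6  85.1] yaw -0.1 -> shift [ 0.03 -0.17  1.68] roll -0.1
```

Call:
{"name": "carry_out", "arguments": {"plan": [[0.5, 0, -0.004, 0.012, 0], [0.5, 0, -0.004, 0.024, 0], [0.5, 0, -0.004, 0.03, 0], [0.5, 0, -0.004, 0.032, 0], [0.5, 0, -0.004, 0.032, 0], [0.5, 0, -0.004, 0.032, 0]]}}

```text
time: 25.78
position: [630.7, 130.3, 68.4]
eef_rot: [3.141, 0.001, -0.001]
wrist_force: [0.7, -0.1, -1.0]
width: 59.6
grasp_force: 15.0
```

Converted, 0.1 cm / 50 = 0.002.

Call:
{"name": "carry_out", "arguments": {"plan": [[0.5, 0, 0.002, 0.002, 0], [0.5, 0, 0.002, 0.002, 0], [0.5, 0, 0.002, 0.002, 0]]}}

```text
time: 26.03
position: [630.8, 130.2, 68.2]
eef_rot: [-3.141, -0.001, 0.001]
wrist_force: [-2.9, 1.9, 4.9]
width: 59.4
grasp_force: 15.0
```

Converted, -19 cm / 50 = -0.38, -16 cm / 50 = -0.32.

Call:
{"name": "carry_out", "arguments": {"plan": [[0.6, 0, 0, 0, 0], [0.7, 0, 0, 0, 0], [0.85, 0, 0, 0, 0], [1, 0, 0, 0, 0], [1, 0, 0, 0, 0], [1, 0, 0, 0, 0], [1, 0, 0, -0.02, 0], [1, 0, 0, -0.08, 0], [1, 0, 0, -0.16, 0], [1, 0, 0, -0.24, 0], [1, 0, 0, -0.32, 0], [1, 0, 0, -0.38, 0], [1, 0, 0, -0.38, 0], [1, 0, 0, -0.38, 0]]}}

```text
time: 27.2
position: [632.2, 129.3, 260.7]
eef_rot: [-3.14, -0.0, -0.006]
wrist_force: [0.6, -0.4, -0.2]
width: 92.0
grasp_force: 0.0
```

```bash
python3 - <<'E'
from h import *
c=cam("wrist"); snap("wrist","w10"); np.save("c10.npy",np.array(c,dtype=object),allow_pickle=True); snap("scene","s2"); snap("top","t2")
a=cv2.imread("pics/w10.png")[60:300,100:400]; b=cv2.imread("pics/t2.png")[120:310,90:480]
a=cv2.resize(a,(600,480))
cv2.imwrite("pics/w10b.png",a)
cv2.imwrite("pics/t2b.png",cv2.resize(b,(780,380),interpolation=cv2.INTER_CUBIC))
d=np.abs(cv2.imread("pics/top0.png").astype(int)-cv2.imread("pics/t2.png")).max(2)
for n,(u,v) in dict(rack=(262,157),dropper=(196,238),pip=(370,257)).items(): print(n,d[v-14:v+14,u-18:u+18].max(),(d[v-14:v+14,u-18:u+18]>25).sum())
E
```

```text
rack 5 0
dropper 5 0
pip 5 0
```

View pics/w10b.png

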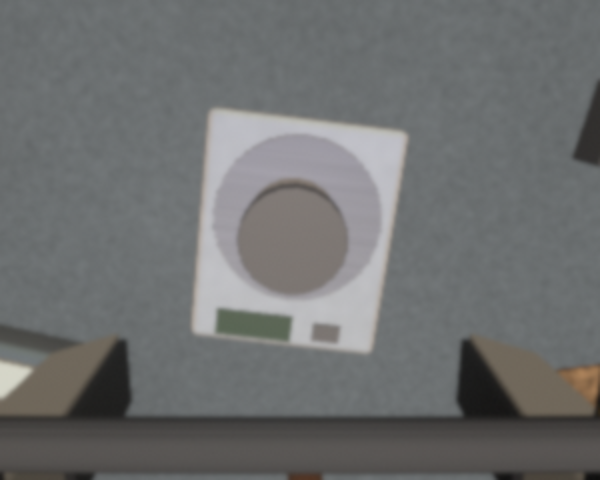

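The lid centre is at (293,240), columns 237 to 348. The pan spans columns 213 to 382 and rows 133 to 299. The rack, dropper and pipette pixels are unchanged.

```bash
python3 - <<'E'
from h import *
c=tuple(np.load("c10.npy",allow_pickle=True)); q=lambda *p:(np.array(p)+.5)/2-.5+np.array([100,60])
print("lid",back(c,q((293,240)),82).round(1),"pan",back(c,q((297.5,216)),30).round(1)); quad(c,20,q((209,109),(407,131),(372,352),(192,333)),"housing")
E
```

```text
lid [[630.3 130.6  82. ]] pan [[632.7 127.9  30. ]]
housing centre [617.1 129.6] sides [120. 146. 121. 146.] angles [-96.2 173.7  83.5  -6.6]
```

View pics/t2b.png

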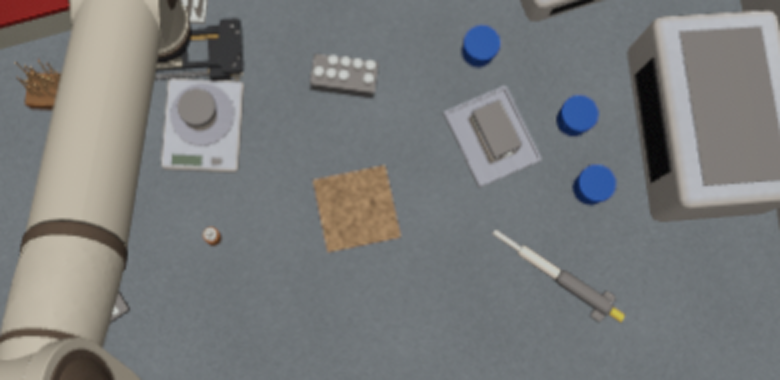

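The pot is within about 3 mm of the pan's middle, at (196,110) in the top view. The tip box is in the tray at (495,128) and the mat is empty. The arm is clear of everything, so I hand the job in.

```bash
python3 -c "
from h import *
print(ticket.finish_job())"
```

```text
the job is handed in; nothing more can be done
None
```

The job is handed in: the bottle is on the stirrer, the pot on the balance pan and the tip box in the tray. Each was upright and within about 4 mm of centre when last measured, and the rack, dropper bottle and pipette had not moved.

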